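# Set the bevel dial of the sharpening station

## Robot

A 6-joint arm with a two-finger parallel gripper is mounted at the origin on the work surface. World frame = base frame: x ahead of the robot, y to its left, z up, the work surface at z = 0. Lengths are in m, angles in rad, forces in N, time in s.
With the tool pointing down it reaches from about 0.25 to 0.85 m from the base axis. Payload 12.5 kg.
Tool frame: the origin (TCP) lies at the very end of the fingers, on their centre line; the grasp point (between the pads) lies 19 mm behind it; z points along the fingers, y is the line along which they close (so a half turn about z gives the same grasp; the last joint's range is limited). The gripper opens to 93 mm and grips with 3 to 60 N. Pads are 15 mm wide; open, the fingers measure 128 mm over their backs; the gripper's body (75 mm by 188 mm) begins 65 mm behind the grasp point.
Start: joints at [1.041, 0.351, 1.652, -0, 1.139, -0.085], TCP at [0.237, 0.496, 0.219] pointing down, gripper open.
Joint ranges: [-2.75, 2.75], [-0.79, 2.1], [0.01, 2.65], [-1.57, 4.71], [0.07, 3.14], [-2.87, 2.87]. Speed limits (rad/s): [2.22, 2.22, 2.79, 3.14, 3.14, 3.14].

## Interface

Orientations are given as a rotation vector (axis times angle).
In Python, from cell import r, eyes, sign_off gives the robot as it stands.
- The arm moves only by the shell command python3 -m handwheel 'ROWS' [FORCE]. ROWS is JSON, a list of rows, each an object with "gripper": the opening, from 0 (shut) to 1 (fully open); "delta_pos": the shift along the tool's x, y, z in mm, a list of three; "dr": the turn, a rotation vector about the tool's x, y, z in degrees, a list of three. A call has 1 to 20 rows; each row is the pose to reach, as a shift and turn from the pose commanded when the call began, along the tool's axes at that moment; what a row does not reach only later rows make up. A row lasts 1/8 s, in which the tool goes at most 62.5 mm and 10.7 degrees, less where a joint would pass 70% of its speed; a pose out of reach is approached as far as the arm can. A call with a gripper value outside its range is refused whole. The fingers move at their own pace and stop on an object; FORCE is the grip in N (left out, the last holds). Time passes only in rows, so rows that repeat a pose let the fingers close. It gives the time, the measured TCP pose, the force, the opening and the grip force at its end, in the units of the state.
- r.observe(): the state, without advancing time (a new reading comes with each control period).
- eyes.get_image(name): name is "scene" or "top" or "wrist"; returns a dict with "color" (420x560x3 uint8, blue, green, red), "intrinsics" (3x3 intrinsics, pixels), "D" ([k1, k2, p1, p2, k3] as OpenCV has them; the pictures are not rectified), "world_from_camera" (4x4, takes a point from camera to world coordinates); the wrist camera has in their place "tool_from_camera" (4x4, takes a point from camera to tool coordinates, whose origin is the TCP and whose axes are the flange's). Camera axes: x right, y down, z forward; pixel columns grow to the right and rows downward; lengths in m; the calibration is good to about 2 mm. A picture is of the moment at which its call begins: read the wrist's pose just before it. There is no depth.
- sign_off(): hands the job in; it is judged then, once.
The state is a dict: "time": time; "qpos": joint angles; "qd": joint speeds; "tau": joint torques, N m; "position": TCP position; "ee_rot": TCP orientation; "ft_force": force on the tool from outside, world axes, zero at the start; "ft_torque": the same for the moment, N m; "width": finger opening in m; "gripper_force": force on a finger pad.
Only numpy, scipy, OpenCV 4.12 (cv2) and the standard library are available. Lean on these libraries where they do the work, as an engineer would, in place of code of your own. Each camera call takes 0.05 s, during which the arm holds its last target. There are 200 camera calls.

## Task

Set the bevel angle on the sharpening station: bring the big dial's pointer into line with the broad index mark on the dial's rim. The big knob spins idly unless it is pushed in against its spring, so push it in firmly enough to drive the pointer while you turn it, but do not ram it; then let go of it so that it springs back out. Leave the small speed knob and everything lying on the bench as they are.

Things in the scene. Friction and masses are not known exactly. Their poses are not given: they have to be found in the camera images.
- dial: Round aluminium dial face, 148 mm across, on the front panel of the machine, which faces away from the robot and slopes at 35 degrees. Origin: centre of the dial, in the panel's surface, 97 mm above the bench. z points out of the panel (up and away from the robot, 35 degrees from vertical) and is the axis of knob, pointer and index mark; x points up the slope, y to the left as seen from in front of the panel.
- deck (a point): Centre of the flat top of the grey bench-top sharpening station (300 wide, 320 deep, 148 mm high, fixed; a grey grinding disc lies on top). Its sloping panel is 180 mm long along the dial's x and reaches from y = -180 to +120 mm of the dial. Nothing behind the panel rises more than 25 mm above the panel's plane.
- knob: The big knob's sliding core; the grip turns on it. Origin at the dial centre, moving in with the knob; axes as the dial's. It moves from 3.5 N, its spring adding 0.7 N per mm. 2 to 8 mm in (differs each time) a firm clutch plate stops it. Only then does it drive the pointer, by friction: 17 N of total push at least, 20 to 30 N is good, over 40 N is ramming. Pushed less, it spins freely.
- grip: The turning part of the big knob, black: a round skirt 72 mm across, its upper face 22 mm out from the panel when the knob is out, and on it an upright bar 56 mm long, 14 mm wide, 24 mm high, its top 46 mm out. Origin as knob; x runs along the bar (ends alike), z out of the panel. It turns endlessly, almost without resistance when out. Fingertips holding the bar can push on the skirt.
- pointer: Dark steel arrow flat on the dial face, from under the skirt to 58 mm from the axis. Origin at the dial centre, x along the arrow to its tip, z out of the panel. Only the pushed-in knob moves it (0.13 N m; turned fast it slips); it stays where left and stops 137 degrees either side of straight up the slope. It starts on the left half; the index mark is always clockwise from it, 55 to 150 degrees.
- index_mark: Dark steel mark, 5 mm broad and 13 mm long, flat on the dial's rim from 59 to 72 mm from the axis: broader than the thin scale ticks (61 to 67 mm from the axis, every 30 degrees). Origin at the dial centre, x from it towards the mark, z out of the panel. It cannot be moved.
- pointer_tip (a point): Tip of the pointer, 58 mm from the dial's axis.
- index_tip (a point): Point at the inner end of the index mark, 58 mm from the dial's axis, where the pointer's tip must come.
- grip_top (a point): Centre of the top of the bar grip, on the dial's axis, 46 mm out from the panel when the knob is out.
- speed (a joint): Turn of the small black speed knob (bar grip about 30 mm across, on a grey base 132 mm to the right of the dial's centre (dial -y) on the same panel), rad; to be left alone.
- speed_end (a point): One end of the small speed knob's bar grip, 13 mm from that knob's axis.
- chisel_wide: Wide chisel with wooden handle, 235 mm long, lying in front of the machine's panel. Leave alone.
- chisel_narrow: Narrow chisel, 245 mm long, lying beside the machine, on the dial's +y side. Leave alone.
- stone: Grey oilstone 60 x 150 x 25 mm lying on the bench, on the left. Leave alone.
- paste_bar: Pale bar of honing paste 45 x 100 x 28 mm lying beside the machine, on the dial's -y side. Leave alone.
- hammer: Hammer lying on the bench, on the right. Leave alone.
- offcut: Wooden offcut 50 x 110 x 22 mm lying in front of the machine's panel. Leave alone.
- oil_can: Round steel can, 60 mm across, 110 mm high, standing on the bench on the left. Leave alone.

How it is judged:
On the way, in this order (a step that is already met when the one before it is completed fails the run):
1. the knob is pushed in (at least 1 mm) and so turns the pointer away from its start (at least 8 mm at its tip) (z of grip_top in the frame of dial below 0.045 m and distance of pointer_tip from where it was at the start of the episode above 0.008 m), for 0.1 s.
2. the pointer's tip stands at the index mark (within 4.5 mm) (distance between pointer_tip and index_tip below 0.0045 m), for 0.2 s.
At the end, for the whole second after the job is handed in: The pointer's tip is within 4.5 mm of the index point (about 4.4 degrees) and at rest, and the knob has sprung back out (within 1.5 mm) (distance between pointer_tip and index_tip below 0.0045 m and z of grip_top in the frame of dial above 0.0445 m and angular speed of pointer below 0.1 rad/s); the robot touches nothing.
It fails at once if the knob is rammed: more than 36 N on its clutch (contact force between pointer and knob above 36 N).
It fails at once if the small speed knob is turned by more than 0.2 rad either way from its start (distance of speed_end from where it was at the start of the episode above 0.0025 m).
It fails at once if a thing lying on the bench is moved by more than 20 mm (distance of any of chisel_wide, chisel_narrow, stone, paste_bar, hammer, offcut, oil_can from where it was at the start of the episode above 0.02 m).
It also fails if it takes over 64 s, if anything falls off the work surface, if the arm or the gripper's body presses on something with over 40 N, if the wrist force passes 120 N, or if a joint passes its speed limit or range.

## Working session

There is one attempt and no reset: what is moved stays moved. The work goes in short steps, Python scripts to look and compute and a shell command to move; the robot and the scene stay as the last step left them, time stands still between calls to the robot, and variables do not carry over. Pictures are saved under pics/ and viewed, at most 10 in all, crops included, and the job is handed in when it is done.

```bash
ls; mkdir -p pics
python3 - <<'E'
from cell import r, eyes
import cv2
print(r.observe())
for n in("scene","top"):
    d=eyes.get_image(n); cv2.imwrite(f"pics/{n}0.png",d["color"]); print(n,d["intrinsics"],d["D"],d["world_from_camera"])
E
```

```text
pics
{'time': 0.0, 'qpos': array([ 1.04141449e+00,  3.51245625e-01,  1.65240660e+00, -2.24513146e-05,
        1.13908497e+00, -8.46007297e-02]), 'qd': array([ 7.04636548e-04, -8.04680942e-04, -7.41254482e-04,  8.69984944e-05,
        7.72265389e-04, -1.16755703e-04]), 'tau': array([ 1.89387050e-03, -4.97310591e+01, -2.85270649e+01,  7.01024383e-02,
        2.54801859e-02, -6.11919586e-05]), 'position': array([0.23645657, 0.49620723, 0.21810293]), 'ee_rot': array([-6.92829233e-01, -3.06390896e+00,  1.72327565e-03]), 'ft_force': array([-0.23071642,  0.10202874, -1.0441245 ]), 'ft_torque': array([0.02819923, 0.02689933, 0.00536195]), 'gripper_force': 0.0, 'width': 0.09290874147730019}
scene [[459.51026184   0.         282.60867727]
 [  0.         459.51026184 212.03465304]
 [  0.           0.           1.        ]] [0.03753387 0.         0.         0.         0.        ] [[-0.57491423  0.70717647 -0.41155202  1.02282473]
 [ 0.81806551  0.4872326  -0.30557031  0.34826667]
 [-0.01557058 -0.51235324 -0.85863363  1.15513414]
 [ 0.          0.          0.          1.        ]]
top [[405.31775598   0.         280.59288702]
 [  0.         405.31775598 212.42728532]
 [  0.           0.           1.        ]] [-0.03982104  0.          0.          0.          0.        ] [[ 0.00796874 -0.99419212  0.10732441  0.36986012]
 [-0.9998962  -0.00663377  0.01278985 -0.00811845]
 [-0.01200361 -0.10741519 -0.99414179  1.31180759]
 [ 0.          0.          0.          1.        ]]
```

View pics/scene0.png

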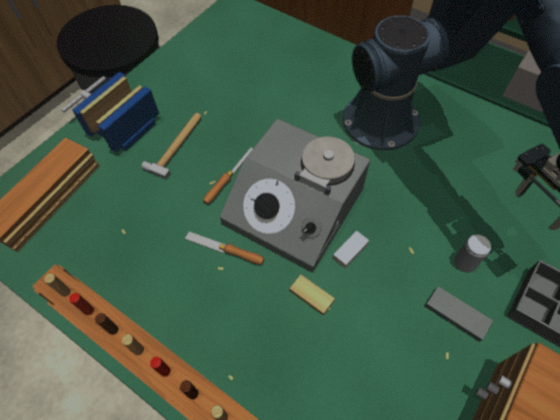

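View pics/top0.png

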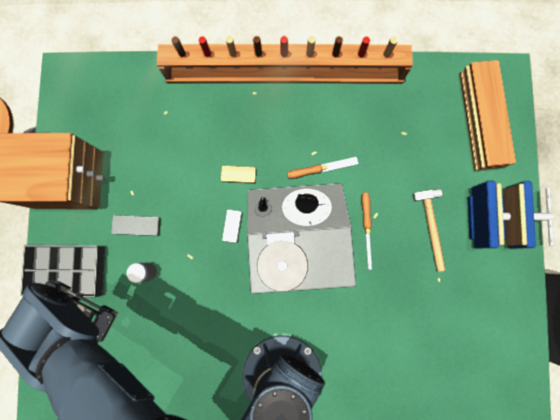

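```bash
cat > h.py <<'E'
import numpy as np, cv2
from scipy.spatial.transform import Rotation as R
def cam(d,o=None):
    if "world_from_camera" in d: return d["world_from_camera"]
    T=np.eye(4);T[:3,:3]=R.from_rotvec(o["ee_rot"]).as_matrix();T[:3,3]=o["position"]
    return T@d["tool_from_camera"]
def cast(d,uv,p0,n,o=None):
    "pixels -> world points on the plane through p0 with normal n"
    T=cam(d,o)
    q=cv2.undistortPoints(np.float64(uv).reshape(-1,1,2),d["intrinsics"],np.float64(d["D"]))[:,0]
    v=np.c_[q,np.ones(len(q))]@T[:3,:3].T
    s=((p0-T[:3,3])@n)/(v@n)
    return T[:3,3]+s[:,None]*v
def project(d,P,o=None):
    T=np.linalg.inv(cam(d,o)); P=np.atleast_2d(P)
    return cv2.projectPoints(P@T[:3,:3].T+T[:3,3],np.zeros(3),np.zeros(3),d["intrinsics"],np.float64(d["D"]))[0][:,0]
def dialR(yaw):
    "columns: dial x (up slope, toward robot), y, z(out)"
    z=np.array([np.sin(.6109),0,np.cos(.6109)]); x=np.array([-np.cos(.6109),0,np.sin(.6109)])
    return R.from_euler('z',yaw).as_matrix()@np.c_[x,np.cross(z,x),z]
E
python3 - <<'E'
from h import *; from cell import eyes
Z=np.array([0,0,1.])
for n,corn,seed in(("top",[[249,235],[354,228],[355,287],[251,292]],(306,207)),("scene",[[246,149],[338,206],[367,159],[280,122]],(268,206))):
    d=eyes.get_image(n); c=d["color"]
    P=cast(d,corn,np.array([0,0,.148]),Z)
    e=[P[1]-P[0],P[2]-P[3]]
    print(n,P[:,:2].round(3).tolist(),[np.degrees(np.arctan2(*v[:2])).round(1) for v in e])
    m=(c.min(2)>165).astype(np.uint8); 
    x,y=seed; w=np.zeros_like(m); w[y-35:y+35,x-40:x+40]=m[y-35:y+35,x-40:x+40]
    w=cv2.morphologyEx(w,cv2.MORPH_CLOSE,np.ones((3,3)))
    k=max(cv2.findContours(w,0,1)[0],key=cv2.contourArea)
    el=cv2.fitEllipse(cv2.convexHull(k)); print(el,cast(d,[el[0]],np.array([0,0,.097]),Z))
    cv2.imwrite(f"pics/{n}1.png",cv2.resize(c[y-40:y+40,x-50:x+50],None,fx=7,fy=7,interpolation=2))
im=np.hstack([cv2.imread(f"pics/{n}1.png")for n in("top","scene")]);cv2.imwrite("pics/c1.png",cv2.resize(im,(800,320)))
E
```

```text
top [[0.43, 0.097], [0.452, -0.204], [0.284, -0.206], [0.268, 0.089]] [np.float64(175.8), np.float64(176.8)]
((306.2310485839844, 206.50869750976562), (39.01453399658203, 50.23598861694336), 91.08565521240234) [[ 0.51948768 -0.06972122  0.097     ]]
scene [[0.431, -0.211], [0.445, 0.097], [0.272, 0.083], [0.297, -0.19]] [np.float64(2.6), np.float64(-5.2)]
((268.6082458496094, 205.57205200195312), (48.22172927856445, 50.90726089477539), 5.950658798217773) [[ 0.52048641 -0.07121295  0.097     ]]
```

View pics/c1.png

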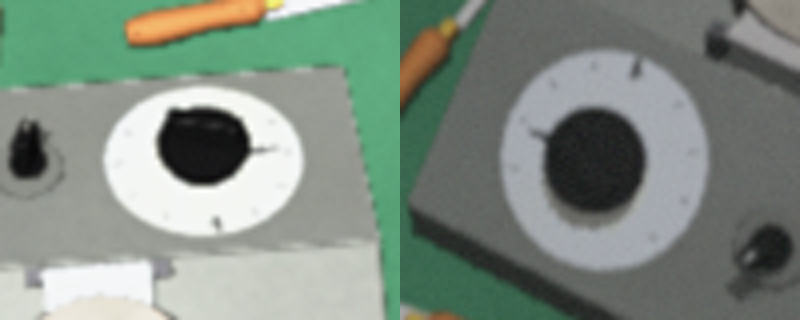

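Run:
```python
from h import *; from cell import eyes
Z=np.array([0,0,1.]); C=np.array([.520,-.0705,.097])
t=eyes.get_image("top"); s=eyes.get_image("scene")
for z,l in((.045,[[256+0,167+91/4],[256+345/4,167+67/4]]),(.148,[[256,167+266/4],[256+378/4,167+242/4]])):
    P=cast(t,l,np.array([0,0,z]),Z); v=P[1]-P[0]; print("edge yaw",np.degrees(np.arctan2(v[0],-v[1])))
for it,yaw in enumerate([3,4,5]):
    D=dialR(np.radians(yaw))
    for n,d,uv in(("top",t,[[256+262/4,167+149/4],[256+218/4,167+223/4],[262.75,207.75]]),("scene",s,[[218+132/4,166+132/4],[218+237/4,166+67/4],[308,228]])):
        c=C
        q=(cast(d,uv,c,D[:,2])-c)@D
        print(yaw,n,[(round(np.hypot(*p[:2])*1e3,1),round(np.degrees(np.arctan2(p[1],p[0])),1)) for p in q])
```

```text
edge yaw 4.38291156389901
edge yaw 4.0390547909122345
3 top [(np.float64(46.3), np.float64(97.1)), (np.float64(65.2), np.float64(6.2)), (np.float64(132.2), np.float64(-91.0))]
3 scene [(np.float64(55.4), np.float64(97.5)), (np.float64(65.7), np.float64(5.4)), (np.float64(124.6), np.float64(-91.8))]
4 top [(np.float64(46.1), np.float64(95.8)), (np.float64(65.3), np.float64(5.4)), (np.float64(132.3), np.float64(-92.4))]
4 scene [(np.float64(55.2), np.float64(96.6)), (np.float64(65.7), np.float64(4.6)), (np.float64(124.3), np.float64(-92.7))]
5 top [(np.float64(46.0), np.float64(94.5)), (np.float64(65.3), np.float64(4.6)), (np.float64(132.5), np.float64(-93.7))]
5 scene [(np.float64(55.0), np.float64(95.7)), (np.float64(65.7), np.float64(3.8)), (np.float64(124.0), np.float64(-93.6))]
```

```bash
cat >> h.py <<'E'
C=np.array([.520,-.0705,.097]); YAW=np.radians(4)
def goal(out,a,C=C,yaw=YAW):
    "TCP at 'out' m from panel on the axis; tool turned by a deg about its z (a=0: tool y down slope)"
    D=dialR(yaw); M=np.c_[-D[:,1],-D[:,0],-D[:,2]]@R.from_euler('z',a,degrees=True).as_matrix()
    return C+out*D[:,2],M
def delta(o,p,M):
    A=R.from_rotvec(o["ee_rot"]).as_matrix()
    return ((p-o["position"])@A*1e3).round(1), np.degrees(R.from_matrix(A.T@M).as_rotvec()).round(1)
E
python3 - <<'E'
from h import *; from cell import r,eyes
o=r.observe(); print(delta(o,*goal(.20,0))); print(eyes.get_image("wrist")["tool_from_camera"])
E
```

```text
(array([-599.6, -333.3,  -42.2]), array([31.6, 18.5, 58.5]))
[[ 1.14447171e-03 -9.70477547e-01 -2.41188768e-01  6.48593983e-02]
 [ 9.99999334e-01  1.07468002e-03  4.20907327e-04  5.00090813e-04]
 [-1.49280361e-04 -2.41189089e-01  9.70478130e-01 -1.66589190e-01]
 [ 0.00000000e+00  0.00000000e+00  0.00000000e+00  1.00000000e+00]]
```

```bash
python3 -m handwheel '[{"gripper":1,"delta_pos":[-50,-30,-80],"dr":[3,2,6]},{"gripper":1,"delta_pos":[-100,-56,-100],"dr":[6,4,12]},{"gripper":1,"delta_pos":[-150,-84,-100],"dr":[9,5,18]},{"gripper":1,"delta_pos":[-200,-112,-100],"dr":[12,7,23]},{"gripper":1,"delta_pos":[-250,-140,-100],"dr":[15,9,28]},{"gripper":1,"delta_pos":[-300,-168,-100],"dr":[18,11,33]},{"gripper":1,"delta_pos":[-350,-196,-90],"dr":[20,12,38]},{"gripper":1,"delta_pos":[-400,-224,-80],"dr":[23,13,43]},{"gripper":1,"delta_pos":[-450,-252,-70],"dr":[26,15,48]},{"gripper":1,"delta_pos":[-500,-280,-60],"dr":[29,17,53]},{"gripper":1,"delta_pos":[-550,-308,-50],"dr":[31.6,18.5,58.5]},{"gripper":1,"delta_pos":[-600,-333,-42],"dr":[31.6,18.5,58.5]},{"gripper":1,"delta_pos":[-600,-333,-42],"dr":[31.6,18.5,58.5]},{"gripper":1,"delta_pos":[-600,-333,-42],"dr":[31.6,18.5,58.5]}]' 20
python3 - <<'E'
from h import *; from cell import r,eyes
o=r.observe(); print(o["qpos"].round(3),o["time"],o["ft_force"],delta(o,*goal(.2,0)))
d=eyes.get_image("wrist"); cv2.imwrite("pics/w1.png",d["color"]); print(project(d,[C],o))
E
```

```text
time: 2.1
position: [0.6348, -0.0618, 0.2605]
ee_rot: [-1.812, -1.945, 0.612]
ft_force: [0.1, 0.2, -0.6]
width: 0.0928
gripper_force: 0.0
[-0.123  0.845  0.849 -0.123  2.046 -0.216] 2.1 [ 0.14782767  0.23028647 -0.61878417] (array([-0.7, -0.5, -0.1]), array([-0. , -0. ,  0.1]))
[[276.18130027 180.70695058]]
```

View pics/w1.png

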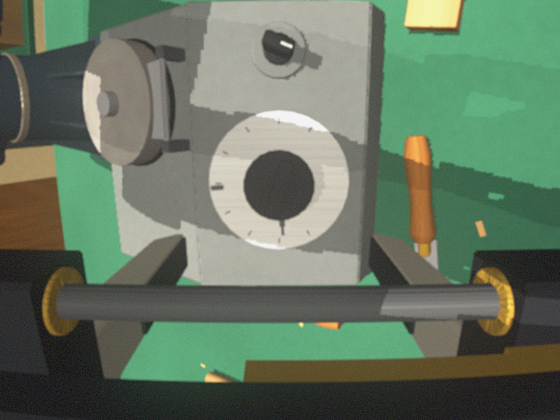

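Run:
```python
from h import *; from cell import r,eyes
o=r.observe(); d=eyes.get_image("wrist"); c=d["color"]; g=c.min(2)
m=np.zeros(g.shape,np.uint8); m[100:255,200:358]=(g[100:255,200:358]>135)
# dial rim by edge rays: radial from the centre, last white->grey is lighting dependent, so view it
crop=c[130:240,215:345].astype(float); L=np.clip((crop-5)*6,0,255).astype(np.uint8)
dial=np.clip(c[95:265,195:365].astype(float),0,255).astype(np.uint8)
im=np.zeros((600,800,3),np.uint8); a=cv2.resize(L,(400,338),interpolation=2); b=cv2.resize(dial,(400,400),interpolation=2)
im[:338,:400]=a; im[:400,400:]=b; cv2.imwrite("pics/w2.png",im[:400])
k=(g<28).astype(np.uint8); k[:130]=0;k[235:]=0;k[:,:215]=0;k[:,345:]=0
ct=max(cv2.findContours(cv2.morphologyEx(k,cv2.MORPH_OPEN,np.ones((7,7))),0,1)[0],key=cv2.contourArea); print(cv2.fitEllipse(ct))
D=dialR(YAW); print(project(d,C+.022*D[:,2],o),project(d,C+.046*D[:,2],o))
```

```text
Traceback (most recent call last):
ValueError: max() iterable argument is empty
```

View pics/w2.png

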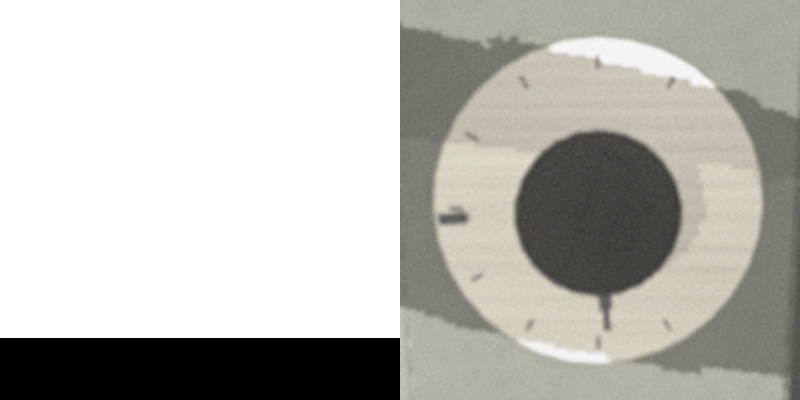

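Run:
```python
from h import *; from cell import r,eyes
o=r.observe(); D=dialR(YAW)
cs=[]
for i in range(12): d=eyes.get_image("wrist"); cs.append(d["color"].astype(float))
c=np.mean(cs,0); g=c.mean(2)
c0=cast(d,[[278.9,180]],C,D[:,2],o)[0]; print("c off mm dial",((c0-C)@D*1e3).round(1))
q=(cast(d,[[283.0,234.8],[217.9,187.6],[216.8+2,184]],C,D[:,2],o)-c0)@D
print([(round(np.hypot(*p[:2])*1e3,1),round(np.degrees(np.arctan2(p[1],p[0])),1)) for p in q])
k=g[145:225,238:322]; lo,hi=np.percentile(k[20:60,20:60],[2,98]); print(lo,hi)
L=np.clip((cv2.GaussianBlur(k,(0,0),.8)-lo+5)/(hi-lo+10)*255,0,255).astype(np.uint8)
cv2.imwrite("pics/w3.png",cv2.resize(L,None,fx=6,fy=6,interpolation=2))
print(project(d,C+.022*D[:,2],o)-[238,145],project(d,C+.046*D[:,2],o)-[238,145])
```

```text
c off mm dial [-2.6 -1.1  0. ]
[(np.float64(61.7), np.float64(94.5)), (np.float64(66.0), np.float64(7.3)), (np.float64(64.5), np.float64(4.0))]
62.583333333333336 69.3611111111111
[[38.45817494 39.99076434]] [[38.40161233 44.88479776]]
```

View pics/w3.png

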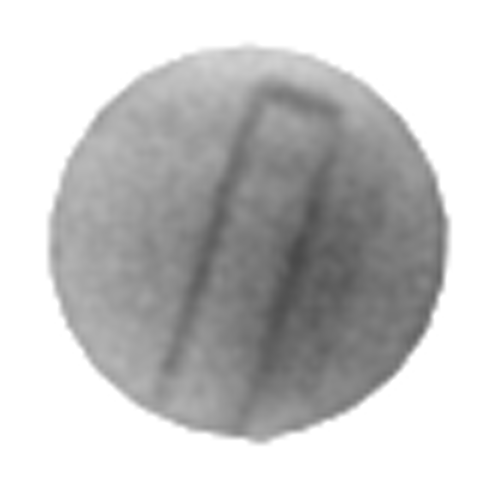

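Run:
```python
from h import *; from cell import r,eyes
o=r.observe(); D=dialR(YAW); d=eyes.get_image("wrist")
P=cast(d,[[278.7,121.4],[279.1,240.3],[218.8,183.8]],C,D[:,2],o); q=(P-C)@D*1e3; print(q.round(1)); c0=P[:2].mean(0)
q=(cast(d,[[283.0,234.8],[217.9,187.6],[218.8,183.8]],C,D[:,2],o)-c0)@D
print([(round(np.hypot(*p[:2])*1e3,1),round(np.degrees(np.arctan2(p[1],p[0])),1)) for p in q])
e=np.array([[258,95],[170,370],[325,170],[265,370]])/6+[238,145]
q=(cast(d,e,C+.046*D[:,2],D[:,2],o)-C)@D*1e3; print(q.round(1))
for a,b in((0,1),(2,3)):
  v=q[b]-q[a]; print(np.degrees(np.arctan2(v[1],v[0])))
```

```text
[[ -2.6 -61.3  -0. ]
 [ -3.4  67.7  -0. ]
 [ 61.3   4.   -0. ]]
[(np.float64(58.2), np.float64(94.6)), (np.float64(65.6), np.float64(4.3)), (np.float64(64.3), np.float64(0.7))]
[[ -4.7 -26.4  46. ]
 [  9.1  17.2  46. ]
 [-15.1 -14.8  46. ]
 [ -5.9  17.1  46. ]]
72.5146446868868
74.0834932677653
```

```bash
sed -i 's/^C=np.*YAW=np.radians(4)/YAW=np.radians(4); C=np.array([.520,-.0705,.097])+dialR(YAW)@[-.002,.002,0]/' h.py
python3 - <<'E'
from h import *; from cell import r
o=r.observe(); print(o["time"]); print(delta(o,*goal(.060,17)),delta(o,*goal(.026,17)))
E
```

```text
2.85
(array([ -2.3,   1.4, 140.1]), array([ 0. , -0. , 17.1])) (array([ -2.3,   1.4, 174.1]), array([ 0. , -0. , 17.1]))
```

```bash
python3 -m handwheel '[{"gripper":0.6,"delta_pos":[-2,1.5,40],"dr":[0,0,9]},{"gripper":0.6,"delta_pos":[-2,1.5,80],"dr":[0,0,17]},{"gripper":0.6,"delta_pos":[-2,1.5,110],"dr":[0,0,17]},{"gripper":0.6,"delta_pos":[-2,1.5,130],"dr":[0,0,17]},{"gripper":0.6,"delta_pos":[-2,1.5,130],"dr":[0,0,17]},{"gripper":0.6,"delta_pos":[-2,1.5,130],"dr":[0,0,17]}]' 20
python3 - <<'E'
from h import *; from cell import r,eyes
o=r.observe(); print(delta(o,*goal(.026,17)),o["width"])
g=np.mean([eyes.get_image("wrist")["color"] for i in range(4)],0)
im=np.clip((g-30)*2.2,0,255).astype(np.uint8); cv2.imwrite("pics/w4.png",im)
E
```

```text
time: 3.6
position: [0.5627, -0.0694, 0.1541]
ee_rot: [-2.12, -1.688, 0.702]
ft_force: [0.9, -1.0, 0.2]
width: 0.0558
gripper_force: 0.0
(array([-0.3, -0.2, 45.2]), array([ 0.1, -0. ,  0.1])) 0.055792339383292686
```

View pics/w4.png

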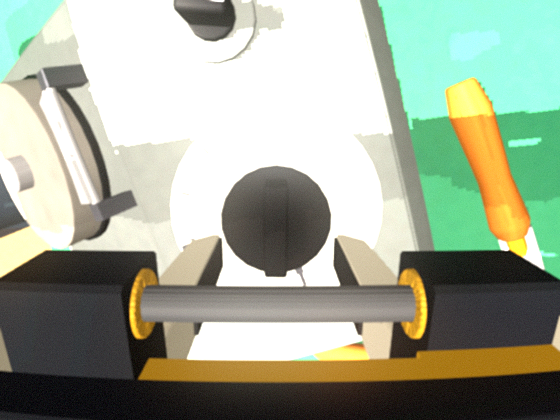

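```bash
python3 -m handwheel '[{"gripper":0.6,"delta_pos":[0,0,20],"dr":[0,0,0]},{"gripper":0.5,"delta_pos":[0,0,36],"dr":[0,0,0]},{"gripper":0.4,"delta_pos":[0,0,44],"dr":[0,0,0]},{"gripper":0.1,"delta_pos":[0,0,44],"dr":[0,0,0]},{"gripper":0,"delta_pos":[0,0,44],"dr":[0,0,0]},{"gripper":0,"delta_pos":[0,0,44],"dr":[0,0,0]},{"gripper":0,"delta_pos":[0,0,44],"dr":[0,0,0]},{"gripper":0,"delta_pos":[0,0,44],"dr":[0,0,0]},{"gripper":0,"delta_pos":[0,0,44],"dr":[0,0,0]}]' 35
cat >> h.py <<'E'
def rep():
    from cell import r
    o=r.observe(); D=dialR(YAW); d=delta(o,*goal(0,17))
    print("t",o["time"].__round__(2),"dialF",(o["ft_force"]@D).round(1),"tq",(o["ft_torque"]@D).round(2),"pos",((o["position"]-C)@D*1e3).round(1),"a",17-d[1][2],"w",round(o["width"],4),o["gripper_force"])
E
python3 -c "from h import *;rep()"
```

```text
time: 4.92
position: [0.5366, -0.0709, 0.1181]
ee_rot: [-2.119, -1.687, 0.704]
ft_force: [-2.2, 2.1, 5.4]
width: 0.0138
gripper_force: 35.0
t 4.92 dialF [ 4.7 -2.2  3.2] tq [-0.19 -0.82 -0.01] pos [ 0.6 -0.4 26.7] a 16.9 w 0.0138 34.95325148105621
```

```bash
python3 -m handwheel '[{"gripper":0,"delta_pos":[0,0,1],"dr":[0,0,0]},{"gripper":0,"delta_pos":[0,0,2],"dr":[0,0,0]},{"gripper":0,"delta_pos":[0,0,3],"dr":[0,0,0]},{"gripper":0,"delta_pos":[0,0,3],"dr":[0,0,0]}]'; python3 -c "from h import *;rep()"
python3 -m handwheel '[{"gripper":0,"delta_pos":[0,0,1],"dr":[0,0,0]},{"gripper":0,"delta_pos":[0,0,1],"dr":[0,0,0]}]'; python3 -c "from h import *;rep()"
```

```text
time: 5.42
position: [0.535, -0.071, 0.1158]
ee_rot: [-2.119, -1.687, 0.703]
ft_force: [-2.5, 1.4, 8.7]
width: 0.0142
gripper_force: 35.0
t 5.42 dialF [ 6.9 -1.5  5.8] tq [-0.21 -0.86 -0.05] pos [ 0.6 -0.4 24. ] a 16.9 w 0.0142 34.957210421562195
time: 5.68
position: [0.5345, -0.0711, 0.1151]
ee_rot: [-2.119, -1.687, 0.703]
ft_force: [-2.1, 1.9, 6.7]
width: 0.0135
gripper_force: 35.0
t 5.67 dialF [ 5.5 -2.1  4.4] tq [-0.19 -0.91 -0.07] pos [ 0.6 -0.4 23.1] a 16.9 w 0.0135 34.9586284160614
```

```bash
python3 -m handwheel '[{"gripper":0,"delta_pos":[0,0,1],"dr":[0,0,0]},{"gripper":0,"delta_pos":[0,0,1],"dr":[0,0,0]}]'>/dev/null; python3 -c "from h import *;rep()"
python3 -m handwheel '[{"gripper":0,"delta_pos":[0,0,1],"dr":[0,0,0]},{"gripper":0,"delta_pos":[0,0,1],"dr":[0,0,0]}]'>/dev/null; python3 -c "from h import *;rep()"
```

```text
t 5.92 dialF [ 6.  -1.1  5.8] tq [-0.24 -0.97 -0.07] pos [ 0.6 -0.4 22.2] a 16.9 w 0.014 34.960121512413025
t 6.17 dialF [ 6.4 -1.6  6.9] tq [-0.21 -1.02  0.  ] pos [ 0.6 -0.4 21.3] a 16.9 w 0.0139 34.96167719364166
```

```bash
python3 -m handwheel '[{"gripper":0,"delta_pos":[0,0,1],"dr":[0,0,0]},{"gripper":0,"delta_pos":[0,0,1],"dr":[0,0,0]}]'>/dev/null; python3 -c "from h import *;rep()"
```

```text
t 6.42 dialF [ 8.2 -2.2 10.6] tq [-0.3  -1.14 -0.01] pos [ 0.6 -0.4 21. ] a 16.9 w 0.0138 34.970659017562866
```

```bash
python3 -m handwheel '[{"gripper":0,"delta_pos":[0,0,1],"dr":[0,0,0]},{"gripper":0,"delta_pos":[0,0,1],"dr":[0,0,0]}]'>/dev/null; python3 -c "from h import *;rep()"
python3 -m handwheel '[{"gripper":0,"delta_pos":[0,0,0.7],"dr":[0,0,0]},{"gripper":0,"delta_pos":[0,0,0.7],"dr":[0,0,0]}]'>/dev/null; python3 -c "from h import *;rep()"
```

```text
t 6.67 dialF [ 8.6 -2.5 15.9] tq [-0.4  -1.47 -0.03] pos [ 0.6 -0.4 20.8] a 17.0 w 0.0137 34.98637497425079
t 6.92 dialF [ 9.8 -2.1 19.3] tq [-0.48 -1.64  0.01] pos [ 0.5 -0.4 20.7] a 17.0 w 0.014 35.00055581331253
```

```bash
python3 -m handwheel '[{"gripper":0,"delta_pos":[0,0,1],"dr":[0,0,0]},{"gripper":0,"delta_pos":[0,0,1],"dr":[0,0,0]}]'>/dev/null; python3 -c "from h import *;rep()"
python3 -m handwheel '[{"gripper":0,"delta_pos":[0,0,0],"dr":[0,0,2]},{"gripper":0,"delta_pos":[0,0,0],"dr":[0,0,4]},{"gripper":0,"delta_pos":[0,0,0],"dr":[0,0,7]},{"gripper":0,"delta_pos":[0,0,0],"dr":[0,0,10]},{"gripper":0,"delta_pos":[0,0,0],"dr":[0,0,13]},{"gripper":0,"delta_pos":[0,0,0],"dr":[0,0,15]},{"gripper":0,"delta_pos":[0,0,0],"dr":[0,0,15]}]'>/dev/null; python3 -c "from h import *;rep()"
```

```text
t 7.17 dialF [ 9.7 -3.3 25.1] tq [-0.61 -1.94  0.  ] pos [ 0.5 -0.4 20.6] a 17.0 w 0.0134 35.025397539138794
t 8.05 dialF [11.5 -3.9 25.9] tq [-0.61 -2.17  0.11] pos [ 0.7 -0.5 20.5] a 32.0 w 0.0137 35.031642615795135
```

```bash
python3 -m handwheel '[{"gripper":0,"delta_pos":[0,0,0],"dr":[0,0,2]},{"gripper":0,"delta_pos":[0,0,0],"dr":[0,0,4]},{"gripper":0,"delta_pos":[0,0,0],"dr":[0,0,7]},{"gripper":0,"delta_pos":[0,0,0],"dr":[0,0,10]},{"gripper":0,"delta_pos":[0,0,0],"dr":[0,0,13]},{"gripper":0,"delta_pos":[0,0,0],"dr":[0,0,16]},{"gripper":0,"delta_pos":[0,0,0],"dr":[0,0,19]},{"gripper":0,"delta_pos":[0,0,0],"dr":[0,0,22]},{"gripper":0,"delta_pos":[0,0,0],"dr":[0,0,25]},{"gripper":0,"delta_pos":[0,0,0],"dr":[0,0,25]}]'>/dev/null; python3 -c "from h import *;rep()"
python3 - <<'E'
from h import *; from cell import r,eyes
o=r.observe(); out=[]
for n in("wrist","scene"):
    d=eyes.get_image(n); c=d["color"]; D=dialR(YAW)
    u,v=project(d,C,o)[0].astype(int); print(n,u,v)
    w=90 if n=="wrist" else 40
    y=max(v-w,0); x=max(u-w,0); out.append(cv2.resize(c[y:v+w,x:u+w],(400,400),interpolation=2)); print(x,y,c[y:v+w,x:u+w].shape)
cv2.imwrite("pics/c2.png",np.hstack(out))
E
```

```text
t 9.3 dialF [13.7 -5.1 26. ] tq [-0.81 -2.47  0.06] pos [ 1.  -0.7 20.5] a 57.0 w 0.0135 35.028199553489685
wrist 277 237
187 147 (180, 180, 3)
scene 267 205
227 165 (80, 80, 3)
```

View pics/c2.png

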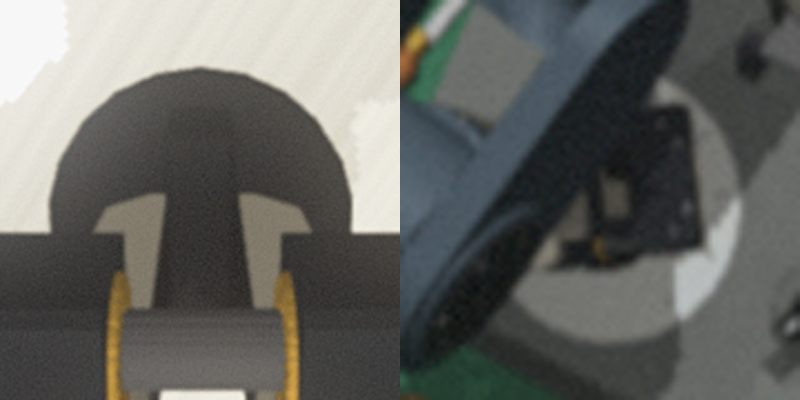

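```bash
python3 -m handwheel '[{"gripper":0,"delta_pos":[0,0,0],"dr":[0,0,2]},{"gripper":0,"delta_pos":[0,0,0],"dr":[0,0,4]},{"gripper":0,"delta_pos":[0,0,0],"dr":[0,0,7]},{"gripper":0,"delta_pos":[0,0,0],"dr":[0,0,10]},{"gripper":0,"delta_pos":[0,0,0],"dr":[0,0,13]},{"gripper":0,"delta_pos":[0,0,0],"dr":[0,0,16]},{"gripper":0,"delta_pos":[0,0,0],"dr":[0,0,19]},{"gripper":0,"delta_pos":[0,0,0],"dr":[0,0,22]},{"gripper":0,"delta_pos":[0,0,0],"dr":[0,0,25]},{"gripper":0,"delta_pos":[0,0,0],"dr":[0,0,25]}]'>/dev/null; python3 -c "from h import *;rep()"
python3 -m handwheel '[{"gripper":0,"delta_pos":[0,0,0],"dr":[0,0,2]},{"gripper":0,"delta_pos":[0,0,0],"dr":[0,0,4]},{"gripper":0,"delta_pos":[0,0,0],"dr":[0,0,7]},{"gripper":0,"delta_pos":[0,0,0],"dr":[0,0,10]},{"gripper":0,"delta_pos":[0,0,0],"dr":[0,0,13]},{"gripper":0,"delta_pos":[0,0,0],"dr":[0,0,16]},{"gripper":0,"delta_pos":[0,0,0],"dr":[0,0,19]},{"gripper":0,"delta_pos":[0,0,0],"dr":[0,0,22]},{"gripper":0,"delta_pos":[0,0,0],"dr":[0,0,24]},{"gripper":0,"delta_pos":[0,0,0],"dr":[0,0,25]},{"gripper":0,"delta_pos":[0,0,0],"dr":[0,0,25]},{"gripper":0,"delta_pos":[0,0,0],"dr":[0,0,25]},{"gripper":0,"delta_pos":[0,0,0],"dr":[0,0,25]}]'>/dev/null; python3 -c "from h import *;rep()"
```

```text
t 10.65 dialF [14.9 -6.8 26.3] tq [-1.17 -2.67  0.13] pos [ 1.1 -0.9 20.5] a 82.0 w 0.014 35.02051770687103
t 12.28 dialF [14.8 -9.1 25.5] tq [-1.4  -2.6   0.16] pos [ 1.  -1.2 20.5] a 106.9 w 0.0138 35.01879572868347
```

```bash
python3 -m handwheel '[{"gripper":0,"delta_pos":[0,0,-3],"dr":[0,0,0]},{"gripper":0,"delta_pos":[0,0,-6],"dr":[0,0,0]},{"gripper":0,"delta_pos":[0,0,-9.7],"dr":[0,0,0]},{"gripper":0,"delta_pos":[0,0,-9.7],"dr":[0,0,0]},{"gripper":0.3,"delta_pos":[0,0,-9.7],"dr":[0,0,0]},{"gripper":0.6,"delta_pos":[0,0,-9.7],"dr":[0,0,0]},{"gripper":0.6,"delta_pos":[0,0,-9.7],"dr":[0,0,0]},{"gripper":0.6,"delta_pos":[0,0,-30],"dr":[0,0,0]},{"gripper":0.6,"delta_pos":[0,0,-80],"dr":[0,0,-8]},{"gripper":0.6,"delta_pos":[0,0,-140],"dr":[0,0,-17]},{"gripper":0.6,"delta_pos":[0,0,-180],"dr":[0,0,-17]},{"gripper":0.6,"delta_pos":[0,0,-180],"dr":[0,0,-17]},{"gripper":0.6,"delta_pos":[0,0,-180],"dr":[0,0,-17]}]'>/dev/null
python3 - <<'E'
from h import *; from cell import r,eyes
rep(); o=r.observe(); d=eyes.get_image("wrist"); u,v=project(d,C,o)[0].astype(int); print(u,v)
c=np.mean([eyes.get_image("wrist")["color"] for i in range(4)],0).astype(np.uint8)
x,y=u-85,max(v-85,0); print(x,y); cv2.imwrite("pics/w5.png",cv2.resize(c[y:y+170,x:x+170],(595,595),interpolation=2))
E
```

```text
t 13.9 dialF [-0.5 -0.5 -0.5] tq [0.01 0.15 0.01] pos [ -0.3  -0.2 195.2] a 89.9 w 0.056 0.0
277 182
192 97
```

View pics/w5.png

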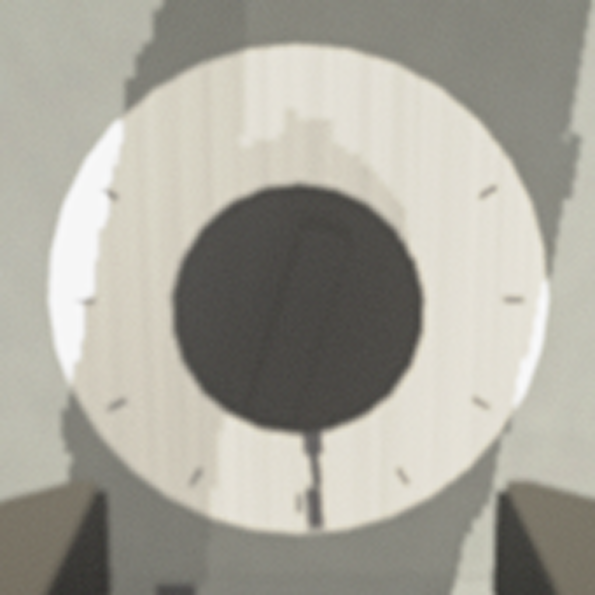

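The wrist view shows the pointer, running from (313,440) to about (317,485), pointing straight at the index mark at about (315,508). The knob is released.

```bash
python3 -c "from cell import sign_off; print(sign_off())"
```

```text
the job is handed in; nothing more can be done
None
```

The pointer is in line with the index mark, within about 1.5 degrees by the wrist camera. The knob was let back out, released, and nothing was touching the robot when I handed the job in at about 14 s; no verdict came back.

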